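Line a spray-gun paint cup and snap its lid on

TASK

Get this paint cup ready for the spray gun: nest the white liner in the grey hard cup that stands in the holder, so that its flange rests on the rim all round, then set the blue lid on top and press it straight down until all its tongues snap over the bead and the lid is fully home. Do not let go after the click: finish with the gripper still pushing the lid down firmly (10 N or so). Leave the white tin, the black bottle and the tape roll where they are.

Things in the scene. Friction and masses are not known exactly. Their poses are not given: they have to be found in the camera images.
- cup_rim (a point): Centre of the open mouth of the round light grey hard cup, level with its rim (77 mm over the bench), z up. The cup is fast in a holder (124 mm square blue-grey base, dark socket 30 mm high) that cannot move. Mouth 55.6 mm inside, narrowing to 45 mm at the inner floor 65 mm down; 62.4 mm outside at the rim. A round bead 70 mm across runs round the outside, widest 3.5 mm below the rim.
- liner_mid (a point): Centre (half-way up the axis) of the white liner, a loose thin-walled round cup, 45 g, 74.5 mm high, mouth up, z along its axis; the point is 37.5 mm above its foot. It starts standing on the bench on one side of the holder, the lid on the other. Nested in the hard cup (1.8 mm play all round) its flange rests on the rim: the point is then 24.5 mm below cup_rim and the top 12.5 mm above it.
- liner: The liner; origin at the centre of its foot. From the foot up: 42 mm diameter, tapering out to 52 mm at 62 mm height; a flange 61 mm across from 62 to 64.5 mm; then a plain upright collar, 58 mm outside, 2.4 mm thick, up to the top at 74.5 mm. Fingertips can grip across the collar (10 mm of height), which stays clear of the hard cup.
- lid_neck (a point): Point on the axis of the blue lid, half-way up its neck, z up along the axis. The neck, round, 34 mm in diameter, stands 28 mm (32 mm with the lip) above the lid's flat disc and is the grip; the point is 14 mm above the disc's top, 18 mm above its underside and 47 mm above the skirt's lower edge, on which the lid stands on the bench.
- lid: The lid, loose, round, about 95 g; origin on its axis at the skirt's lower edge. Disc 78 mm across, 4 mm thick; below its edge a skirt 29 mm deep. Four sprung blue tongues in the skirt, 90 degrees apart, carry barbs that point inward (65 mm across when relaxed); a downward push of about 10 to 20 N takes them over the cup's bead, then they spring back and the force drops.
- lid_seat (a point): Centre of the underside of the lid's disc, on the axis. With the lid fully home this face rests on the top of the nested liner's collar, 12.5 mm above cup_rim. The barbs first meet the bead some 8 mm above that position and snap past it in the last 4 mm.
- small_tin: Bystander: white tin with a lid, 82 mm in diameter, 116 mm high; origin at the centre of its underside.
- black_bottle: Bystander: black bottle, 73 mm in diameter, 152 mm high; origin at the centre of its underside.
- tape_roll: Bystander: flat black roll of tape, 89 mm in diameter, 19 mm high, lying flat; origin at the centre of its underside.
Not all that is in view belongs to the job. Leave any red look-alike of the lid alone.

How it is judged:
On the way, in this order (a step that is already met when the one before it is completed fails the run):
1. the liner is nested in the hard cup, its flange on the rim, and let go (horizontal distance between liner_mid and cup_rim below 0.004 m and z of liner_mid in the frame of cup_rim between -0.03 and -0.0225 m and angle between liner_mid's own z axis and vertical below 0.05 rad and contact force between the fingers and liner below 0.2 N), for 0.2 s.
2. the lid has snapped on and is fully home on the liner (horizontal distance between each of liner_mid, lid_seat and cup_rim below 0.004 m and z of liner_mid in the frame of cup_rim between -0.03 and -0.0225 m and angle between liner_mid's own z axis and vertical below 0.05 rad and z of lid_seat in the frame of cup_rim between 0.0095 and 0.014 m and angle between lid_seat's own z axis and vertical below 0.04 rad), for 0.2 s.
At the end, for the whole second after the job is handed in: Liner nested upright in the cup (4 mm of axis, flange on the rim to 2 mm); lid snapped on level (4 mm of axis, disc within 1.5 mm of its seat, tilt under 0.04 rad); gripper still pressing: lid bears on liner with over 5 N, gripper touches lid with over 3 N; bystanders moved under 3 cm (all of step 2 and contact force between lid and liner above 5 N and contact force between any of the fingers, the arm and lid above 3 N); the arm keeps its last pose, push and grip.
It fails at once if the white tin is knocked or moved by more than 3 cm (distance of small_tin from where it was at the start of the episode above 0.03 m).
It fails at once if the black bottle is knocked or moved by more than 3 cm (distance of black_bottle from where it was at the start of the episode above 0.03 m).
It fails at once if the tape roll is knocked or moved by more than 3 cm (distance of tape_roll from where it was at the start of the episode above 0.03 m).
It also fails if it takes over 69 s, if anything falls off the work surface, if the arm or the gripper's body presses on something with over 40 N, if the wrist force passes 120 N, or if a joint passes its speed limit or range.

ROBOT

A 6-joint arm with a two-finger parallel gripper is mounted at the origin on a cart in front of the work surface, level with it; the furniture and walls round the work are solid. World frame = base frame: x ahead of the robot, y to its left, z up, the work surface at z = 0. Lengths are in m, angles in rad, forces in N, time in s.
With the tool pointing down it reaches from about 0.325 to 0.9 m from the base axis. Payload 6.1 kg.
Tool frame: the origin (TCP) lies at the very end of the fingers, on their centre line; the grasp point (between the pads) lies 19 mm behind it; z points along the fingers, y is the line along which they close (so a half turn about z gives the same grasp; the last joint's range is limited). The gripper opens to 87 mm and grips with 3 to 60 N. Pads are 19 mm wide; open, the fingers measure 117 mm over their backs; the gripper's body (75 mm by 190 mm) begins 51 mm behind the grasp point.
Start: joints at [1.184, 0.22, 1.526, -0, 1.395, -0.126], TCP at [0.161, 0.604, 0.187] pointing down, gripper open.
Joint ranges: [-2.98, 2.98], [-0.91, 2.08], [0.09, 2.57], [-1.24, 4.39], [0.2, 2.65], [-2.68, 2.68]. Speed limits (rad/s): [2.57, 2.57, 3.01, 3.14, 3.14, 3.14].

INTERFACE

Orientations are given as a unit quaternion [x, y, z, w].
In Python, from bench import get_state, cams, order gives the robot as it stands.
- The arm moves only by the shell command python3 -m inch 'ROWS'. ROWS is JSON, one flat list of numbers, 7 for each row, row after row: the shift along the tool's x, y, z in m, then the turn, a rotation vector about the tool's x, y, z in rad, then the finger opening in m, from 0 to 0.087. A call has 1 to 12 rows; each row is the pose to reach, as a shift and turn from the pose commanded when the call began, along the tool's axes at that moment; what a row does not reach only later rows make up. A row lasts 1/8 s, in which the tool goes at most 62.5 mm and 10.7 degrees, less where a joint would pass 70% of its speed; a pose out of reach is approached as far as the arm can. A call with a gripper value outside its range is refused whole. The fingers move at their own pace and stop on an object; the grip force is fixed at half the most. Time passes only in rows, so rows that repeat a pose let the fingers close. It gives the time, the measured TCP pose, the force, the opening and the grip force at its end, in the units of the state.
- get_state(): the state, without advancing time (a new reading comes with each control period).
- cams.grab_frame(name): name is "scene" or "top"; returns a dict with "image" (384x512x3 uint8, red, green, blue), "fx", "fy", "cx", "cy" (pixels), "extrinsics" (4x4, takes a point from world to camera coordinates). Camera axes: x right, y down, z forward; pixel columns grow to the right and rows downward; lengths in m; the calibration is good to about 2 mm. A picture is of the moment at which its call begins. There is no depth.
- order.hand_in(): hands the job in; it is judged then, once.
The state is a dict: "t": time; "joint_positions": joint angles; "joint_velocities": joint speeds; "joint_torque": joint torques, N m; "tcp_pos": TCP position; "orientation": TCP orientation; "contact_force": force on the tool from outside, world axes, zero at the start; "wrist_torque": the same for the moment, N m; "finger_gap": finger opening in m; "grip_force": force on a finger pad.
Only numpy, scipy, OpenCV 4.12 (cv2) and the standard library are available. Lean on these libraries where they do the work, as an engineer would, in place of code of your own. Each camera call takes 0.05 s, during which the arm holds its last target. There are 200 camera calls.

## Working session

There is one attempt and no reset: what is moved stays moved. The work goes in short steps, Python scripts to look and compute and a shell command to move; the robot and the scene stay as the last step left them, time stands still between calls to the robot, and variables do not carry over. Pictures are saved under pics/ and viewed, at most 13 in all, crops included, and the job is handed in when it is done.

```bash
mkdir -p pics; python3 - <<'E'
from bench import get_state, cams, order
import cv2,numpy as np,pickle
s=get_state();print({k:np.round(v,3).tolist() for k,v in s.items()})
for n in("scene","top"):
    f=cams.grab_frame(n);cv2.imwrite(f"pics/{n}0.png",f["image"][:,:,::-1]);pickle.dump(f,open(f"{n}0.pkl","wb"))
    E=np.array(f["extrinsics"]);print(n,f["fx"],f["fy"],f["cx"],f["cy"],np.round(E,4).tolist(),-E[:3,:3].T@E[:3,3])
E
```

```text
{'t': 0.0, 'joint_positions': [1.184, 0.221, 1.528, 0.0, 1.395, -0.126], 'joint_velocities': [-0.0, 0.001, 0.002, -0.001, 0.001, -0.001], 'joint_torque': [0.0, -49.462, -38.738, 0.07, 0.057, -0.0], 'tcp_pos': [0.161, 0.603, 0.186], 'orientation': [0.13, 0.992, -0.001, -0.0], 'contact_force': [-0.804, -0.105, -0.009], 'wrist_torque': [-0.043, -0.006, 0.021], 'grip_force': 0.0, 'finger_gap': 0.087}
scene 475.957618250621 475.957618250621 251.90630770762948 189.67013106300772 [[0.4613, -0.8871, -0.0185, -0.2633], [-0.5328, -0.2602, -0.8053, 0.363], [0.7095, 0.3813, -0.5926, 1.071], [0.0, 0.0, 0.0, 1.0]] [-0.44502781 -0.54750543  0.9221254 ]
top 495.4611516920326 495.4611516920326 253.3277983261282 197.36518226680525 [[-0.0195, -0.9997, -0.0138, 0.0125], [-0.9895, 0.0212, -0.1432, 0.5599], [0.1435, 0.0109, -0.9896, 1.3151], [0.0, 0.0, 0.0, 1.0]] [ 0.36562054 -0.01378633  1.38178163]
```

View pics/top0.png

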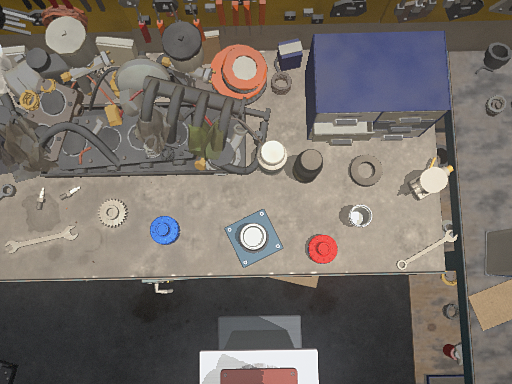

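View pics/scene0.png

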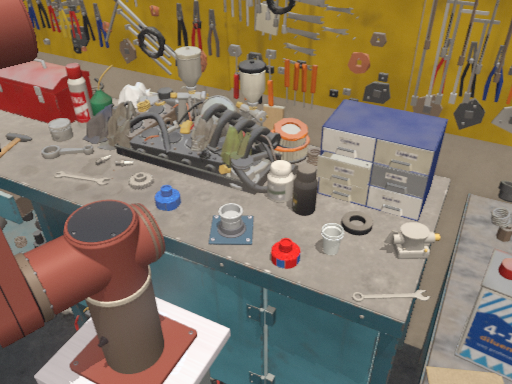

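The top view shows the blue lid at (165,230), the cup at (254,237), the liner at (359,216) and the red decoy at (323,249). The tape is at (366,170), the bottle at (308,166) and the tin at (272,155). I'll measure the three parts on zoomed crops.

```bash
cat > h.py <<'E'
import numpy as np,cv2,pickle
def ray(f,u,v,z):
    E=np.array(f["extrinsics"]);R=E[:3,:3];c=-R.T@E[:3,3]
    d=R.T@np.array([(u-f["cx"])/f["fx"],(v-f["cy"])/f["fy"],1.]);return c+d*(z-c[2])/d[2]
def proj(f,P):
    E=np.array(f["extrinsics"]);p=np.atleast_2d(P)@E[:3,:3].T+E[:3,3]
    return np.c_[p[:,0]/p[:,2]*f["fx"]+f["cx"],p[:,1]/p[:,2]*f["fy"]+f["cy"]]
def circ(f,c,z,r,n=72):
    a=np.linspace(0,2*np.pi,n,endpoint=False);return proj(f,np.c_[c[0]+r*np.cos(a),c[1]+r*np.sin(a),0*a+z])
def crop(f,u,v,h,S,circles=()):
    u,v=int(u),int(v)
    im=cv2.resize(np.ascontiguousarray(f["image"][v-h:v+h,u-h:u+h,::-1]),None,fx=S,fy=S,interpolation=cv2.INTER_CUBIC)
    for c,z,r in circles:
        p=(circ(f,c,z,r)-[u-h,v-h]+.5)*S
        cv2.polylines(im,[np.int32(p*16)],True,(0,255,0),1,cv2.LINE_AA,4)
    return im
E
python3 - <<'E'
from h import *
T=pickle.load(open("top0.pkl","rb"));S=pickle.load(open("scene0.pkl","rb"))
# lid blue segmentation
for n,f,(u,v) in(("top",T,(165,230)),("scene",S,(167,197))):
    hsv=cv2.cvtColor(f["image"],cv2.COLOR_RGB2HSV);m=cv2.inRange(hsv,(105,150,60),(130,255,255))
    k=np.zeros_like(m);k[v-25:v+25,u-25:u+25]=255;m&=k
    c=max(cv2.findContours(m,0,1)[0],key=cv2.contourArea);x=cv2.minEnclosingCircle(c);M=cv2.moments(c)
    print(n,x,M["m10"]/M["m00"],M["m01"]/M["m00"],ray(f,*x[0],.033),ray(f,*x[0],.02))
g={"cup":((254,237),.077),"liner":((359,216),.0745),"lid":((165,230),.033),"red":((323,249),.033)}
for k,(p,z) in g.items():print(k,ray(T,*p,z))
g2={"cup":((231,212),.077),"liner":((332,231),.0745)}
for k,(p,z) in g2.items():print(k,ray(S,*p,z))
a=[crop(T,254,237,20,10),crop(T,359,216,20,10)];b=[crop(S,231,218,20,10),crop(S,332,238,20,10)]
im=cv2.resize(np.vstack([np.hstack(a),np.hstack(b)]),(600,600));cv2.imwrite("pics/c1.png",im)
E
```

```text
top ((163.8483123779297, 229.81460571289062), 14.214789390563965) 163.75783721599078 229.56312913431117 [0.4768367  0.24724274 0.033     ] [0.47790864 0.24975863 0.02      ]
scene ((167.42105102539062, 198.63157653808594), 11.984623908996582) 167.871945259042 199.119257086999 [0.4633591  0.23768944 0.033     ] [0.47664072 0.24916986 0.02      ]
cup [0.4493949  0.00087995 0.077     ]
liner [ 0.49935344 -0.27776375  0.0745    ]
lid [0.47626479 0.24408591 0.033     ]
red [ 0.41600711 -0.18459382  0.033     ]
cup [4.46621561e-01 2.20692072e-04 7.70000000e-02]
liner [ 0.49835629 -0.28084893  0.0745    ]
```

View pics/c1.png

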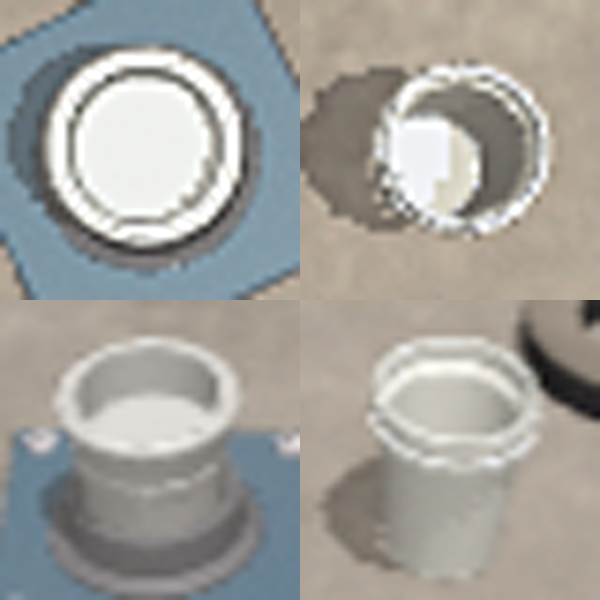

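The crop shows the cup bead centred at about (252.7,235.9) and the liner at about (360.5,215.2) in the top image. Next I'll refine both with an edge fit in each camera.

```bash
cat >> h.py <<'E'
from scipy.ndimage import map_coordinates,gaussian_filter
from scipy.optimize import minimize
def fit(fs,c0,circs,ch=None):
    gs=[]
    for f in fs:
        I=f["image"].astype(float); g=gaussian_filter(I.mean(2) if ch is None else I@np.array(ch),.7); gs.append(np.hypot(*np.gradient(g)))
    def cost(c): return -sum(map_coordinates(g,circ(f,c,z,r)[:,::-1].T,order=1).mean() for f,g in zip(fs,gs) for z,r in circs)
    best=min(((cost(np.add(c0,[a,b])),a,b) for a in np.arange(-.01,.011,.001) for b in np.arange(-.01,.011,.001)))
    r=minimize(cost,np.add(c0,best[1:]),method="Nelder-Mead",options=dict(initial_simplex=np.add(c0,best[1:])+np.array([[0,0],[.001,0],[0,.001]])));return r.x,-r.fun
E
python3 - <<'E'
from h import *
T=pickle.load(open("top0.pkl","rb"));S=pickle.load(open("scene0.pkl","rb"))
cup=ray(T,252.7,235.9,.0735)[:2];li=ray(T,360.5,215.2,.063)[:2];lid=np.array([.4768,.2472])
print(cup,li)
J={}
for n,c,cs,ch in(("cup",cup,[(.0735,.035)],None),("liner",li,[(.0745,.029),(.063,.0305)],None),("lid",lid,[(.032,.039)],(1,0,-1)),("lid33-29",lid,[(.033,.039),(.0,.039)],(1,0,-1))):
    for m,fs in(("T",[T]),("S",[S]),("TS",[T,S])):
        x=fit(fs,c,cs,ch);print(n,m,np.round(x[0],4),round(x[1],1))
    J[n]=(x[0],cs)
im=[]
for f,ps in((T,((254,237),(359,216),(165,230))),(S,((231,218),(332,238),(167,197)))):
    im.append(np.hstack([crop(f,*p,20,6,[(J[n][0],z,r) for z,r in J[n][1]]) for n,p in zip(("cup","liner","lid"),ps)]))
cv2.imwrite("pics/c2.png",np.vstack(im))
E
```

```text
[0.45258806 0.00429207] [ 0.50258928 -0.28418227]
cup T [0.4527 0.0042] 52.8
cup S [0.4561 0.0083] 22.1
cup TS [0.4528 0.0044] 69.7
liner T [ 0.5028 -0.284 ] 46.9
liner S [ 0.5052 -0.2807] 34.5
liner TS [ 0.5048 -0.2808] 78.8
lid T [0.4773 0.2475] 66.4
lid S [0.4785 0.2513] 37.7
lid TS [0.4773 0.2478] 100.4
lid33-29 T [0.4781 0.2489] 100.8
lid33-29 S [0.4789 0.2516] 63.4
lid33-29 TS [0.4784 0.2496] 161.6
```

View pics/c2.png

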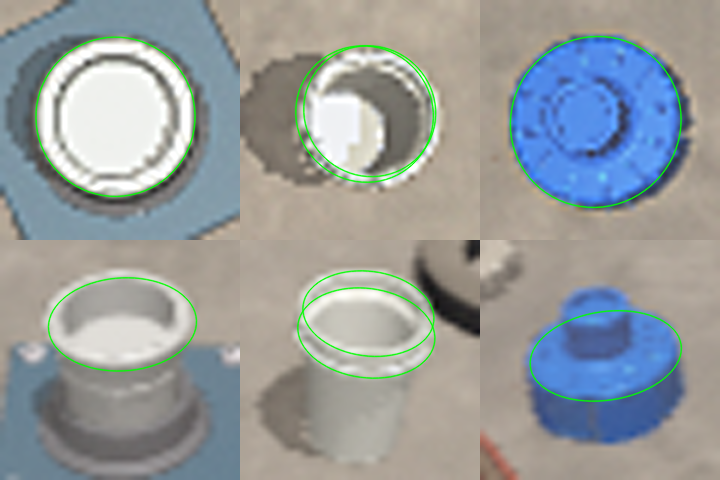

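The overlay fits well. The two cameras disagree by a constant 2–4 mm (about +2.3, +3.6), so the relative positions are reliable. I'll use the mean: cup (.4545,.006), liner (.504,-.282), lid (.478,.249). First I'll square the tool with the world axes and move toward the liner.

```bash
python3 -m inch '[-0.04,-0.03,0,0,0,-0.09,0.087, -0.09,-0.075,0,0,0,-0.18,0.087, -0.135,-0.11,0,0,0,-0.2606,0.087, -0.18,-0.15,0,0,0,-0.2606,0.087, -0.225,-0.185,0,0,0,-0.2606,0.087, -0.27,-0.22,0,0,0,-0.2606,0.087, -0.315,-0.26,0,0,0,-0.2606,0.087, -0.36,-0.295,0,0,0,-0.2606,0.087, -0.3835,-0.3165,0,0,0,-0.2606,0.087, -0.3835,-0.3165,0,0,0,-0.2606,0.087]'
```

```text
t: 1.35
tcp_pos: [0.4508, 0.1973, 0.1866]
orientation: [0.002, 1.0, -0.0, -0.0]
contact_force: [0.3, 0.3, -0.9]
finger_gap: 0.0872
grip_force: 0.0
```

```bash
python3 -m inch '[-0.006,-0.05,0,0,0,0,0.087, -0.012,-0.105,0,0,0,0,0.087, -0.018,-0.16,0,0,0,0,0.087, -0.024,-0.215,0,0,0,0,0.087, -0.03,-0.27,0,0,0,0,0.087, -0.036,-0.325,0,0,0,0,0.087, -0.042,-0.38,0,0,0,0,0.087, -0.048,-0.43,0.01,0,0,0,0.087, -0.053,-0.465,0.03,0,0,0,0.087, -0.053,-0.479,0.05,0,0,0,0.087, -0.053,-0.479,0.068,0,0,0,0.087, -0.053,-0.479,0.068,0,0,0,0.087]'
python3 - <<'E'
from h import *;from bench import cams,get_state
s=get_state();print(s["tcp_pos"],s["orientation"]);p=np.array(s["tcp_pos"])
im=[]
for n,z in(("top",.08),("scene",.08)):
    f=cams.grab_frame(n);pickle.dump(f,open(n+"1.pkl","wb"));u,v=proj(f,[.504,-.282,z])[0];im.append(crop(f,u,v,40,5))
    print(n,u,v,proj(f,p))
cv2.imwrite("pics/d1.png",np.hstack(im))
E
```

```text
t: 2.85
tcp_pos: [0.5017, -0.2771, 0.1166]
orientation: [-0.001, 1.0, 0.002, -0.002]
contact_force: [-0.1, 0.5, 1.0]
finger_gap: 0.0869
grip_force: 0.0
[ 0.50172584 -0.27712802  0.11664455] [-5.35966260e-04  9.99996876e-01  1.65254498e-03 -1.79739117e-03]
top 360.93489737401046 213.99036683438518 [[361.95096022 213.339003  ]]
scene 333.29713137714026 228.3233348707774 [[332.39378476 217.7485042 ]]
```

View pics/d1.png

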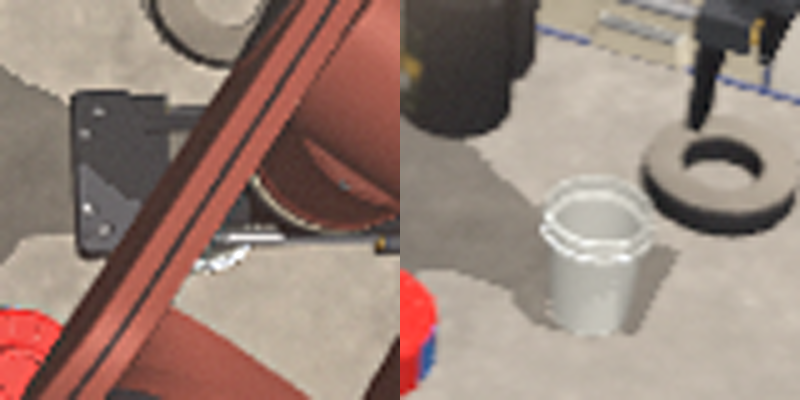

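The scene crop shows the -Y fingertip near crop (705,128). The +Y finger is dark against the bottle, around (520,80). I'll compare both with their predicted projections.

```bash
python3 - <<'E'
from h import *;from bench import get_state
s=get_state();p=np.array(s["tcp_pos"]);print(p)
S=pickle.load(open("scene1.pkl","rb"));S0=pickle.load(open("scene0.pkl","rb"))
u0,v0=333-40,228-40
for d in(.0435,.0585):
  for sg in(1,-1):
    for dx in (-.0095,.0095):print(sg,d,dx,np.round((proj(S,p+[dx,sg*d,0])[0]-[u0,v0])*5))
D=np.abs(S["image"].astype(int)-S0["image"]).max(2)>40
im=(D[188:268,293:373])
for r in im[:48:2]:print("".join("#" if x else "." for x in r))
E
```

```text
[ 0.50327207 -0.27837716  0.11922514]
1 0.0435 -0.0095 [116. 131.]
1 0.0435 0.0095 [129. 111.]
-1 0.0435 -0.0095 [275. 178.]
-1 0.0435 0.0095 [286. 157.]
1 0.0585 -0.0095 [ 90. 123.]
1 0.0585 0.0095 [103. 103.]
-1 0.0585 -0.0095 [303. 187.]
-1 0.0585 0.0095 [314. 165.]
.........................###................##.....####......###################
.........................##........................##.......####################
.........................##................................###################..
........................###................................##################...
.......................####.................................################....
.......................####................................######..###..###.....
.......................####................................######.......##......
.......................###.................................#####................
..........................................................#####.................
..........................................................#####.................
....................
[... 413 characters left out ...]
....................................................
................................................................................
................................................................................
................................................................................
................................................................................
................................................................................
................................................................................
................................................................................
................................................................................
```

```bash
python3 - <<'E'
from h import *;from bench import get_state,cams
S0=pickle.load(open("scene0.pkl","rb"))
print(get_state()["tcp_pos"])
S=cams.grab_frame("scene");pickle.dump(S,open("scene2.pkl","wb"));print(get_state()["tcp_pos"],get_state()["joint_velocities"])
D=np.abs(S["image"].astype(int)-S0["image"]).max(2)
im=(D[188:268,293:373])
for r in im[:48:2]:print("".join("#" if x>40 else "+" if x>12 else "." for x in r))
E
```

```text
[ 0.50327207 -0.27837716  0.11922514]
[ 0.50362897 -0.27889411  0.1198978 ] [-0.00464274 -0.00523534 -0.01054625 -0.00064409 -0.0025172  -0.00274991]
+..................+....+###.+++++++++++++....##++.+####+#+++###################
.......................++###.+++++++++++++++++++++..+###+..#####################
+......................++###.++++++++++++++++++++++++++++..####################.
+......................+####++++++++++++++++++++++++++++++.###################.+
.......................#####.+++++++++++++++++++++++++++++++################++++
++.....................####+.+++++++++++++++++++++++++++++++######+.+#.+###.++++
++++..................+####.++++++++++++++++++++++++++++++.######.+++++.+#.+++++
++++...................###.++++++++++++++++++++++++++++++++#####.+++++++++++++++
++.....................+.++++++++++++++++++++++++++++++++++#####.+++++++++++++++
......................+++++++++++++++++++++++++++++++++++.#####+++++++++++++++++
..................+...++++++++++++++++++++++++++++++++++++#####.++++++++++++++++
......................++++++++++++++++++++++++++++++++++++#
[... 293 characters left out ...]
++++++++++++++++++++++++++++++.............+++++++++
++++++++++++++++++.+++++++++++++++++++++++++++++++++++++...+++++++......++++++++
+++++++++++++++++++.+++++++++++++++++++++++++++++++++++++++++++++++++++.++++++++
++++++++++++++++++++++.++++++++.++..........+..++..+++++++++++++++++++++++++++++
++++++++++++++++++++++++.++++.++..+++++++++.++.++.....++++++++++++++++++++++++++
+++++++++++++++++++++++++++..+++++++++.....+++.+.+++.....++++++++++++++++++++..+
++++++++++++++++++++++++++++..+++.............++..............+++++++++++....+++
++++++++++++++++++++++++++++.++.+............++..++.+++......+.............+++++
++++++++++++++++++++++++++++.+++.............++.++..+++++++++.+.........++++++++
```

The tips stay about 9 px (≈25 mm) higher than the TCP projection. Perhaps the fingers swing down as they close. I'll test by closing to 60 mm in the air.

```bash
python3 -m inch '[0,0,0,0,0,0,0.062, 0,0,0,0,0,0,0.062, 0,0,0,0,0,0,0.062, 0,0,0,0,0,0,0.062]'; python3 - <<'E'
from h import *;from bench import get_state,cams
S0=pickle.load(open("scene0.pkl","rb"))
s=get_state();p=np.array(s["tcp_pos"])
S=cams.grab_frame("scene");pickle.dump(S,open("scene3.pkl","wb"))
for sg in(1,-1):
    for dx in (-.0095,.0095):print(sg,dx,np.round(proj(S,p+[dx,sg*.033,0])[0]-[293,188],1))
D=np.abs(S["image"].astype(int)-S0["image"]).max(2)
im=(D[188:268,293:373])
for r in im[:40:2]:print("".join("#" if x>40 else "." for x in r))
cv2.imwrite("pics/e1.png",crop(S,345,200,50,8))
E
```

```text
t: 3.5
tcp_pos: [0.503, -0.2799, 0.1191]
orientation: [0.0, 1.0, -0.0, 0.0]
contact_force: [-0.1, 0.1, -0.8]
finger_gap: 0.0633
grip_force: 0.0
1 -0.0095 [27.5 27.6]
1 0.0095 [30.1 23.5]
-1 -0.0095 [51.5 34.7]
-1 0.0095 [53.9 30.5]
..........................#######.............##....###.#.######################
..........................#######....................################.....######
..........................######.......................###########.......######.
...........................######......................############.##########..
...........................#####.......................###########.......####...
...........................#####.......................######............###....
...........................#####.......................#####.............##.....
...........................####........................#####....................
...........................###........................######....................
......................................................#####.....................
......................................................#####.....................
......................................................####......................
.......................................................##.......................
................................................................................
................................................................................
................................................................................
................................................................................
................................................................................
................................................................................
................................................................................
```

View pics/e1.png

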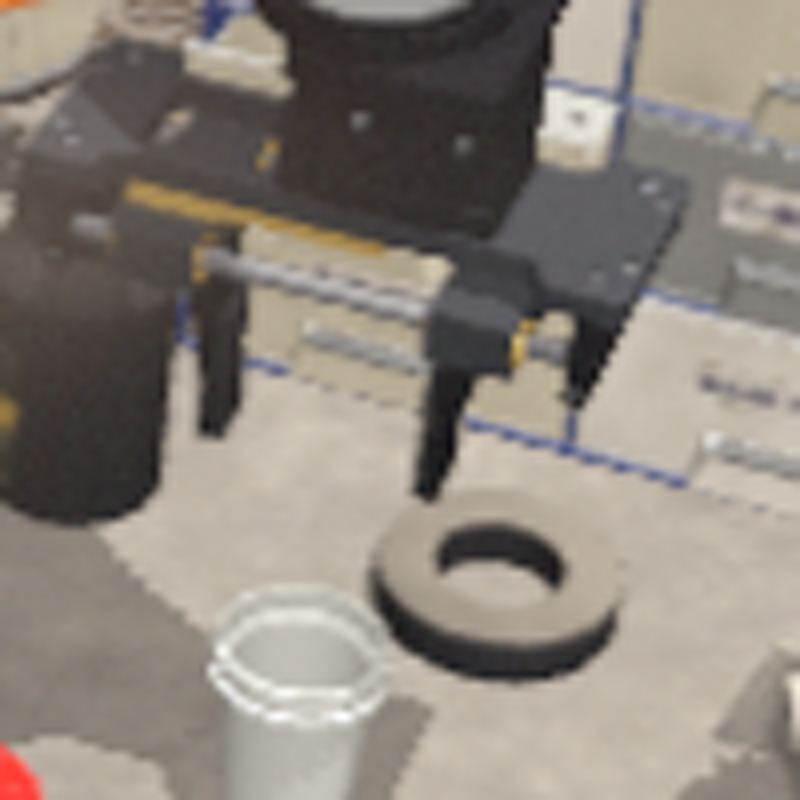

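The body's x position agrees in the top view, so the drawn tips sit about 22 mm short of the stated TCP. I'll check by touch: straddle at TCP z≈.067, close, and read the gap.

```bash
python3 -m inch '[0,0,0,0,0,0,0.087, 0,-0.002,0,0,0,0,0.087, -0.001,-0.002,0.015,0,0,0,0.087, -0.001,-0.002,0.035,0,0,0,0.087, -0.001,-0.002,0.052,0,0,0,0.087, -0.001,-0.002,0.052,0,0,0,0.087, -0.001,-0.002,0.052,0,0,0,0.06, -0.001,-0.002,0.052,0,0,0,0.055, -0.001,-0.002,0.052,0,0,0,0.054, -0.001,-0.002,0.052,0,0,0,0.054]'
```

```text
t: 4.8
tcp_pos: [0.5042, -0.282, 0.0675]
orientation: [0.0, 1.0, -0.0, 0.0]
contact_force: [-0.2, -0.3, 0.3]
finger_gap: 0.0574
grip_force: 0.0
```

```bash
python3 -m inch '[0,0,0,0,0,0,0.052, 0,0,0,0,0,0,0.052, 0,0,0,0,0,0,0.052]'; python3 - <<'E'
from h import *;from bench import get_state,cams
S0=pickle.load(open("scene0.pkl","rb"))
f=cams.grab_frame("scene");pickle.dump(f,open("scene4.pkl","wb"))
cv2.imwrite("pics/f1.png",crop(f,335,225,40,8))
E
```

```text
t: 5.18
tcp_pos: [0.504, -0.2818, 0.067]
orientation: [0.0, 1.0, 0.0, -0.0]
contact_force: [-0.5, -0.5, 0.3]
finger_gap: 0.052
grip_force: 0.0
```

View pics/f1.png

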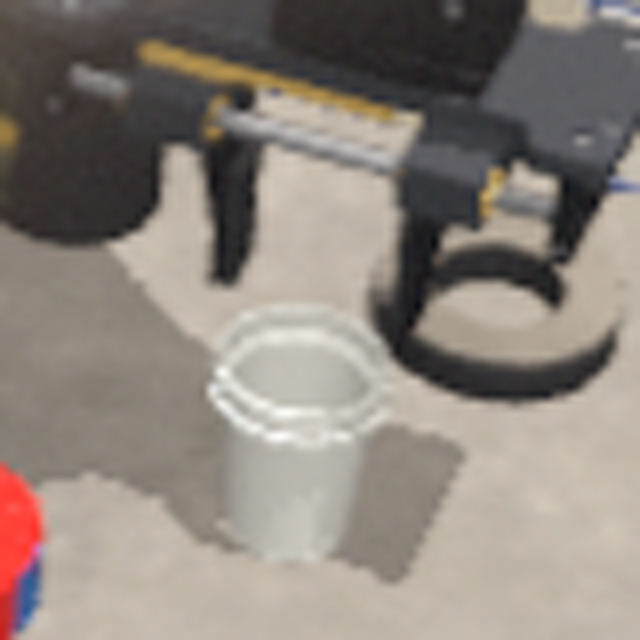

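Confirmed: the fingers closed to 52 mm in the air above the liner, with their tips about 20–25 mm above the collar. So the real fingertips are some 25 mm shorter than reported. I'll reopen, go 27 mm lower watching for contact force, and close again.

```bash
python3 -m inch '[0,0,0,0,0,0,0.087, 0,0,0,0,0,0,0.087, 0,0,0,0,0,0,0.087, 0,0,0.015,0,0,0,0.087, 0,0,0.024,0,0,0,0.087, 0,0,0.024,0,0,0,0.087, 0,0,0.024,0,0,0,0.06, 0,0,0.024,0,0,0,0.052, 0,0,0.024,0,0,0,0.052, 0,0,0.024,0,0,0,0.052, 0,0,0.024,0,0,0,0.052, 0,0,0.024,0,0,0,0.052]'
```

```text
t: 6.72
tcp_pos: [0.504, -0.2818, 0.0431]
orientation: [0.0, 1.0, -0.0, 0.0]
contact_force: [-0.6, 0.6, -0.5]
finger_gap: 0.0526
grip_force: 0.0
```

Still clear of the collar. I'll probe down gently with the fingers closed to feel the collar top.

```bash
python3 -m inch '[0,0,0.002,0,0,0,0.052, 0,0,0.004,0,0,0,0.052, 0,0,0.004,0,0,0,0.052]';python3 -m inch '[0,0,0.002,0,0,0,0.052, 0,0,0.003,0,0,0,0.052, 0,0,0.003,0,0,0,0.052]'
```

```text
t: 7.1
tcp_pos: [0.5042, -0.2818, 0.0394]
orientation: [0.0, 1.0, 0.0, 0.0]
contact_force: [-0.6, 1.4, 3.4]
finger_gap: 0.0519
grip_force: 1.8
t: 7.48
tcp_pos: [0.5055, -0.2817, 0.0391]
orientation: [0.0, 1.0, 0.0, 0.001]
contact_force: [-4.1, 5.0, 19.0]
finger_gap: 0.0518
grip_force: 9.6
```

The collar top (z=.0745) is felt at TCP ≈.040, so the real tips are about 34.5 mm above the reported TCP. I'll back up, open, go to TCP .0325 (tip ≈.067), and close.

```bash
python3 -m inch '[0,0,-0.008,0,0,0,0.052, 0,0,-0.01,0,0,0,0.087, 0,0,-0.01,0,0,0,0.087, 0,0,-0.01,0,0,0,0.087, 0,0,-0.004,0,0,0,0.087, 0,0,0.003,0,0,0,0.087, 0,0,0.0035,0,0,0,0.087, 0,0,0.0035,0,0,0,0.06, 0,0,0.0035,0,0,0,0.05, 0,0,0.0035,0,0,0,0.05, 0,0,0.0035,0,0,0,0.05, 0,0,0.0035,0,0,0,0.05]'
```

```text
t: 8.98
tcp_pos: [0.5041, -0.2819, 0.0327]
orientation: [0.0, 1.0, -0.0, 0.0]
contact_force: [0.8, 0.6, 0.7]
finger_gap: 0.0562
grip_force: 30.0
```

The liner is gripped at 30 N. I'll lift it 105 mm and carry it over the cup by the measured relative vector (-.0497, +.2885).

```bash
python3 -m inch '[0,0,-0.01,0,0,0,0.05, 0,0,-0.03,0,0,0,0.05, 0,0,-0.055,0,0,0,0.05, 0,0,-0.08,0,0,0,0.05, 0,0,-0.1,0,0,0,0.05, 0,0,-0.105,0,0,0,0.05, 0,0,-0.105,0,0,0,0.05]'; python3 -m inch '[0.003,0.015,0,0,0,0,0.05, 0.009,0.05,0,0,0,0,0.05, 0.016,0.09,0,0,0,0,0.05, 0.023,0.13,0,0,0,0,0.05, 0.03,0.17,0,0,0,0,0.05, 0.037,0.21,0,0,0,0,0.05, 0.043,0.25,0,0,0,0,0.05, 0.048,0.275,0,0,0,0,0.05, 0.0497,0.2885,0,0,0,0,0.05, 0.0497,0.2885,0,0,0,0,0.05, 0.0497,0.2885,0,0,0,0,0.05]'
python3 - <<'E'
from h import *;from bench import get_state,cams
print(get_state()["tcp_pos"])
for n in("scene","top"):
    f=cams.grab_frame(n);pickle.dump(f,open(n+"5.pkl","wb"))
    if n=="scene": a=crop(f,235,205,45,6)
    else: b=crop(f,253,236,45,6)
cv2.imwrite("pics/g1.png",np.hstack([a,b])[:, :800])
print(a.shape)
E
```

```text
t: 9.85
tcp_pos: [0.504, -0.2818, 0.1377]
orientation: [0.0, 1.0, -0.0, 0.0]
contact_force: [0.2, 0.4, -0.1]
finger_gap: 0.0559
grip_force: 30.0
t: 11.22
tcp_pos: [0.4544, 0.0061, 0.1373]
orientation: [0.0, 1.0, -0.0, -0.0]
contact_force: [-0.1, -0.6, -1.2]
finger_gap: 0.0557
grip_force: 30.0
[0.45435009 0.00610839 0.13733138]
(540, 540, 3)
```

```bash
python3 -c "
import cv2;i=cv2.imread('pics/g1.png');print(i.shape)"
```

```text
(540, 800, 3)
```

View pics/g1.png

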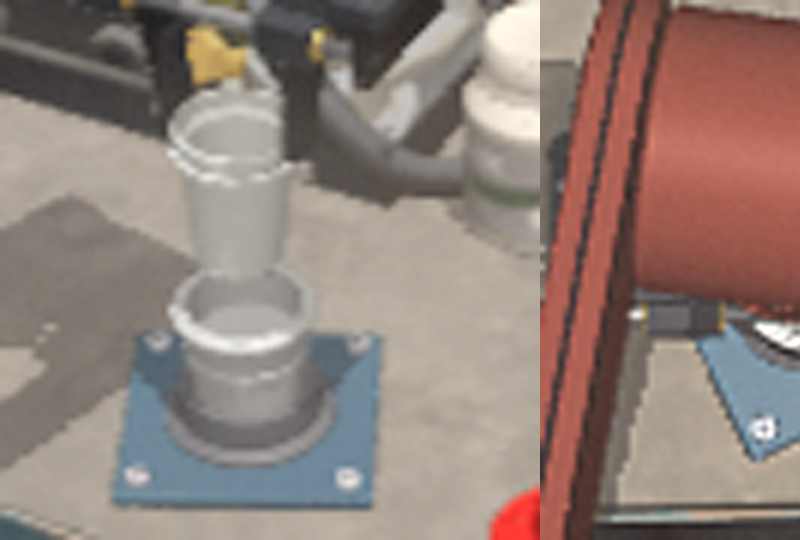

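The scene crop shows the liner held upright, with its foot at crop (236,270), just above the cup mouth at (241,300). I'll quantify the lateral offset with the same camera.

```bash
python3 - <<'E'
from h import *
S=pickle.load(open("scene5.pkl","rb"));S0=pickle.load(open("scene0.pkl","rb"))
cam=np.array([-.445,-.5475]);
def half(c,z,r,front=True):
    a=np.linspace(0,2*np.pi,120,endpoint=False);d=np.c_[np.cos(a),np.sin(a)]
    k=(d@((cam-c)/np.linalg.norm(cam-c)))>-.1;d=d[k];return np.c_[c+r*d,np.full(len(d),z)]
g=gaussian_filter(S["image"].astype(float).mean(2),.7);G=np.hypot(*np.gradient(g))
g0=gaussian_filter(S0["image"].astype(float).mean(2),.7);G0=np.hypot(*np.gradient(g0))
def cost(p,G,f,base,w):
    P=[half(p[:2],base+z,r) for z,r in w];P=np.vstack(P);return -map_coordinates(G,proj(f,P)[:,::-1].T,order=1).mean()
w=[(0,.021),(.063,.0305)]
def run(G,f,c0,base,w):
    b=min((cost(c0+np.array([i,j])*.001,G,f,base,w),i,j) for i in range(-14,15) for j in range(-14,15));x0=c0+np.array(b[1:])*.001
    r=minimize(cost,x0,args=(G,f,base,w),method="Nelder-Mead",options=dict(initial_simplex=x0+np.array([[0,0],[.001,0],[0,.001]])));return np.round(r.x,4),round(-r.fun,1)
print("liner start",run(G0,S0,np.array([.504,-.282]),0,w))
for dz in(.10,.103,.105,.107,.11):print("liner held",dz,run(G,S,np.array([.4545,.006]),dz,w))
print("cup",run(G,S,np.array([.4545,.006]),0,[(.0735,.035)]))
E
```

```text
liner start (array([ 0.5035, -0.2795]), np.float64(10.6))
liner held 0.1 (array([0.4641, 0.0214]), np.float64(11.2))
liner held 0.103 (array([0.4617, 0.0201]), np.float64(11.2))
liner held 0.105 (array([0.4587, 0.0182]), np.float64(11.3))
liner held 0.107 (array([0.4575, 0.0177]), np.float64(11.3))
liner held 0.11 (array([0.454 , 0.0155]), np.float64(11.3))
cup (array([0.455 , 0.0075]), np.float64(26.5))
```

By hand projection (foot front edge predicted at v 206.3, seen at 205.8; u within 0.4 px) the liner is aligned with the cup to about 2 mm. The optimiser was confused by low contrast. I'll lower it in stages.

```bash
python3 -m inch '[0,0,0.015,0,0,0,0.05, 0,0,0.03,0,0,0,0.05, 0,0,0.04,0,0,0,0.05, 0,0,0.05,0,0,0,0.05, 0,0,0.05,0,0,0,0.05]' && python3 -m inch '[0,0,0.01,0,0,0,0.05, 0,0,0.02,0,0,0,0.05, 0,0,0.03,0,0,0,0.05, 0,0,0.03,0,0,0,0.05]'
```

```text
t: 11.95
tcp_pos: [0.4535, 0.0068, 0.0864]
orientation: [0.0, 1.0, 0.0, -0.001]
contact_force: [0.4, 0.4, -0.2]
finger_gap: 0.0557
grip_force: 30.0
t: 12.45
tcp_pos: [0.4533, 0.0068, 0.0563]
orientation: [0.0, 1.0, 0.0, -0.001]
contact_force: [-0.2, 0.2, -0.5]
finger_gap: 0.056
grip_force: 30.0
```

```bash
python3 -m inch '[0,0,0.003,0,0,0,0.05, 0,0,0.006,0,0,0,0.05, 0,0,0.008,0,0,0,0.05, 0,0,0.008,0,0,0,0.05]'
```

```text
t: 12.95
tcp_pos: [0.4543, 0.0067, 0.0494]
orientation: [0.0, 1.0, 0.0, -0.0]
contact_force: [0.1, -0.0, -0.3]
finger_gap: 0.0558
grip_force: 30.0
```

```bash
python3 -m inch '[0,0,0.001,0,0,0,0.05, 0,0,0.002,0,0,0,0.05, 0,0,0.002,0,0,0,0.05]'
```

```text
t: 13.32
tcp_pos: [0.4546, 0.0066, 0.048]
orientation: [0.0, 1.0, -0.0, 0.0]
contact_force: [-2.0, 0.5, 3.9]
finger_gap: 0.056
grip_force: 30.0
```

Contact came right at the expected seat height, so I'll release and rise.

```bash
python3 -m inch '[0,0,0,0,0,0,0.06, 0,0,0,0,0,0,0.087, 0,0,0,0,0,0,0.087, 0,0,0,0,0,0,0.087, 0,0,-0.03,0,0,0,0.087, 0,0,-0.07,0,0,0,0.087, 0,0,-0.11,0,0,0,0.087, -0.02,0.04,-0.12,0,0,0,0.087, -0.024,0.1,-0.12,0,0,0,0.087, -0.024,0.155,-0.12,0,0,0,0.087, -0.024,0.2,-0.12,0,0,0,0.087, -0.024,0.2,-0.12,0,0,0,0.087]'
python3 - <<'E'
from h import *;from bench import get_state,cams
ims=[]
for n,z,h in(("scene",.08,22),("top",.08,22)):
    f=cams.grab_frame(n);pickle.dump(f,open(n+"6.pkl","wb"));u,v=proj(f,[.4545,.006,z])[0];ims.append(crop(f,u,v,h,9,[((.4528,.0042) if n=="top" else (.4555,.0079),.0895,.029)]))
    print(fit([f],[.4545,.006],[(.0895,.029)]))
cv2.imwrite("pics/h1.png",np.hstack(ims))
E
```

```text
t: 14.82
tcp_pos: [0.4778, 0.2093, 0.1673]
orientation: [-0.002, 1.0, 0.0, -0.0]
contact_force: [0.0, -0.0, 0.3]
finger_gap: 0.087
grip_force: 0.0
(array([0.45875437, 0.00944182]), np.float64(12.81913205529279))
(array([0.44644091, 0.00129155]), np.float64(33.115784811853956))
```

View pics/h1.png

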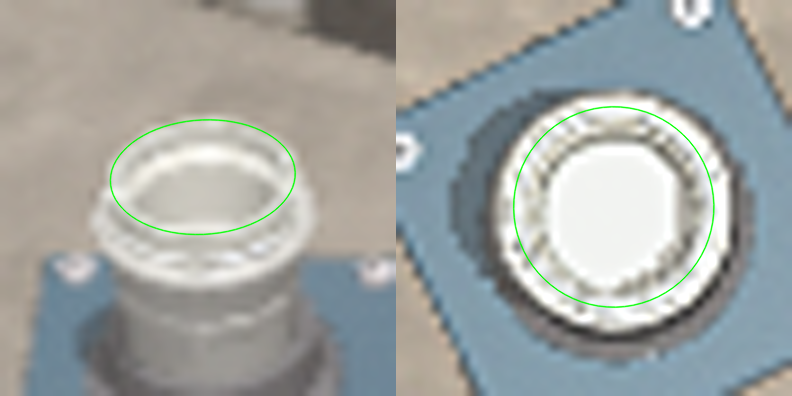

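The liner is nested and level: the predicted seated collar circle matches in both views. The lid estimate in the robot frame is (.4782,.2495). I'll move over its neck and down, fingers open.

```bash
python3 -m inch '[0,0.025,0.01,0,0,0,0.087, 0,0.0434,0.04,0,0,0,0.087, 0,0.0434,0.08,0,0,0,0.087, 0,0.0434,0.11,0,0,0,0.087, 0,0.0434,0.14,0,0,0,0.087, 0,0.0434,0.15,0,0,0,0.087, 0,0.0434,0.15,0,0,0,0.087, 0,0.0434,0.15,0,0,0,0.087]'
```

```text
t: 15.92
tcp_pos: [0.4797, 0.2501, 0.0191]
orientation: [0.0, 1.0, 0.0, 0.001]
contact_force: [-0.6, 1.2, 0.3]
finger_gap: 0.0867
grip_force: 0.0
```

```bash
python3 -m inch '[0.001,0,0,0,0,0,0.06, 0.001,0,0.008,0,0,0,0.06, 0.001,0,0.016,0,0,0,0.06, 0.001,0,0.018,0,0,0,0.06, 0.001,0,0.018,0,0,0,0.06]'; python3 -m inch '[0,0,0.001,0,0,0,0.06, 0,0,0.002,0,0,0,0.06, 0,0,0.002,0,0,0,0.06]'
```

```text
t: 16.55
tcp_pos: [0.477, 0.25, -0.0009]
orientation: [0.0, 1.0, -0.0, -0.0]
contact_force: [0.8, 0.4, -0.0]
finger_gap: 0.0606
grip_force: 0.0
t: 16.92
tcp_pos: [0.4776, 0.2502, -0.0021]
orientation: [0.0, 1.0, 0.0, 0.0]
contact_force: [-0.6, -0.9, 3.1]
finger_gap: 0.0601
grip_force: 1.3
```

Contact with the disc at TCP -.002, as predicted. Backing off 0.5 mm and gripping the neck.

```bash
python3 -m inch '[0,0,-0.001,0,0,0,0.05, 0,0,-0.001,0,0,0,0.03, 0,0,-0.001,0,0,0,0.028, 0,0,-0.001,0,0,0,0.028, 0,0,-0.001,0,0,0,0.028, 0,0,-0.001,0,0,0,0.028, 0,0,-0.001,0,0,0,0.028]'
```

```text
t: 17.8
tcp_pos: [0.4773, 0.25, -0.0015]
orientation: [0.0, 1.0, -0.0, -0.0]
contact_force: [-0.2, -0.3, -1.2]
finger_gap: 0.0335
grip_force: 30.0
```

```bash
python3 -m inch '[0,0,-0.01,0,0,0,0.028, 0,0,-0.03,0,0,0,0.028, 0,0,-0.055,0,0,0,0.028, 0,0,-0.08,0,0,0,0.028, 0,0,-0.1,0,0,0,0.028, 0,0,-0.11,0,0,0,0.028, 0,0,-0.11,0,0,0,0.028]'; python3 -m inch '[0.002,-0.015,0,0,0,0,0.028, 0.006,-0.05,0,0,0,0,0.028, 0.01,-0.09,0,0,0,0,0.028, 0.014,-0.13,0,0,0,0,0.028, 0.018,-0.17,0,0,0,0,0.028, 0.021,-0.205,0,0,0,0,0.028, 0.023,-0.23,0,0,0,0,0.028, 0.0237,-0.2435,0,0,0,0,0.028, 0.0237,-0.2435,0,0,0,0,0.028, 0.0237,-0.2435,0,0,0,0,0.028]'
python3 - <<'E'
from h import *;from bench import get_state,cams
f=cams.grab_frame("scene");pickle.dump(f,open("scene7.pkl","wb"));s=get_state();print(s["tcp_pos"])
dz=s["tcp_pos"][2]+.0015
u,v=proj(f,[.4545,.006,.11])[0]
cv2.imwrite("pics/i1.png",crop(f,u,v,35,10,[((.4555,.0079),dz,.039),((.4555,.0079),dz+.033,.039),((.4555,.0079),.0735,.035),((.4555,.0079),.0895,.029)]))
E
```

```text
t: 18.68
tcp_pos: [0.4779, 0.2502, 0.1094]
orientation: [0.0, 1.0, 0.0, 0.001]
contact_force: [0.2, -0.1, -1.1]
finger_gap: 0.0333
grip_force: 30.0
t: 19.92
tcp_pos: [0.4535, 0.0071, 0.1083]
orientation: [-0.0, 1.0, 0.0, -0.0]
contact_force: [0.1, 0.9, -0.4]
finger_gap: 0.0333
grip_force: 30.0
[0.45351545 0.00729173 0.10832835]
```

```bash
python3 -c "
import cv2;i=cv2.imread('pics/i1.png');cv2.imwrite('pics/i1.png',cv2.resize(i,(600,600)))"
```

```text
(no output)
```

View pics/i1.png

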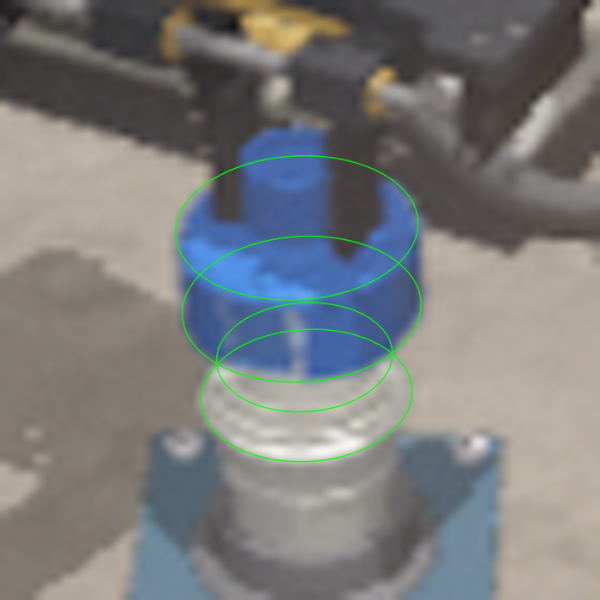

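The lid overlay sits within about 1 mm of the cup axis. Lowering to just before the barbs meet the bead.

```bash
python3 -m inch '[0,0,0.01,0,0,0,0.028, 0,0,0.02,0,0,0,0.028, 0,0,0.03,0,0,0,0.028, 0,0,0.038,0,0,0,0.028, 0,0,0.038,0,0,0,0.028, 0,0,0.038,0,0,0,0.028]'; python3 -m inch '[0,0,0.002,0,0,0,0.028, 0,0,0.004,0,0,0,0.028, 0,0,0.006,0,0,0,0.028, 0,0,0.006,0,0,0,0.028]'
```

```text
t: 20.72
tcp_pos: [0.4539, 0.0065, 0.0707]
orientation: [0.0, 1.0, -0.0, 0.0]
contact_force: [-0.3, 0.1, -1.0]
finger_gap: 0.0335
grip_force: 30.0
t: 21.22
tcp_pos: [0.4544, 0.0067, 0.0656]
orientation: [0.0, 1.0, 0.0, 0.001]
contact_force: [-2.1, 1.1, 6.9]
finger_gap: 0.0329
grip_force: 30.0
```

Barbs are on the bead (6.9 N). Pressing on in steps.

```bash
python3 -m inch '[0,0,0.0015,0,0,0,0.028, 0,0,0.003,0,0,0,0.028, 0,0,0.003,0,0,0,0.028]'; python3 -m inch '[0,0,0.0015,0,0,0,0.028, 0,0,0.003,0,0,0,0.028, 0,0,0.003,0,0,0,0.028]'; python3 -m inch '[0,0,0.001,0,0,0,0.028, 0,0,0.002,0,0,0,0.028, 0,0,0.002,0,0,0,0.028]'
```

```text
t: 21.6
tcp_pos: [0.4554, 0.0065, 0.0633]
orientation: [0.0, 1.0, -0.0, 0.002]
contact_force: [-1.0, 1.1, 10.2]
finger_gap: 0.0335
grip_force: 31.3
t: 21.98
tcp_pos: [0.4535, 0.0067, 0.0588]
orientation: [0.0, 1.0, 0.0, -0.0]
contact_force: [-3.7, 0.7, 5.7]
finger_gap: 0.0336
grip_force: 30.0
t: 22.35
tcp_pos: [0.4536, 0.0067, 0.0586]
orientation: [-0.0, 1.0, 0.0, -0.0]
contact_force: [-11.5, 2.9, 21.6]
finger_gap: 0.0335
grip_force: 30.0
```

The snap happened: force dropped to 5.7 N, then hard stop at TCP .0587 (predicted .059). I'll ease the push and the side load slightly and let it settle.

```bash
python3 -m inch '[0.0005,0,-0.0004,0,0,0,0.028, 0.0005,0,-0.0004,0,0,0,0.028, 0.0005,0,-0.0004,0,0,0,0.028, 0.0005,0,-0.0004,0,0,0,0.028, 0.0005,0,-0.0004,0,0,0,0.028, 0.0005,0,-0.0004,0,0,0,0.028]'
python3 - <<'E'
from h import *;from bench import get_state,cams
f=cams.grab_frame("scene");s=get_state();print(s["tcp_pos"],s["contact_force"],s["wrist_torque"])
c=(.4555,.0079);u,v=proj(f,[.4545,.006,.08])[0]
cv2.imwrite("pics/j1.png",cv2.resize(crop(f,u,v,35,8,[(c,.0605,.039),(c,.0935,.039)]),(560,560)))
E
```

```text
t: 23.1
tcp_pos: [0.4537, 0.0067, 0.0587]
orientation: [-0.0, 1.0, 0.0, 0.0]
contact_force: [-7.3, 3.3, 17.1]
finger_gap: 0.0334
grip_force: 30.0
[0.45365477 0.00673125 0.05862802] [-7.47843342  1.71095039 16.59537204] [0.49331592 1.06280415 0.0892117 ]
```

View pics/j1.png

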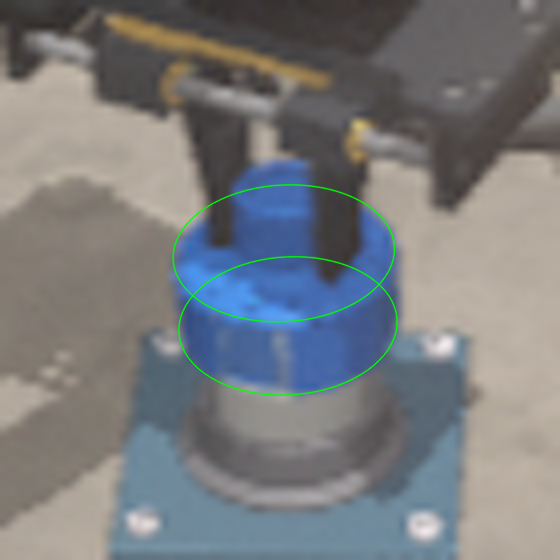

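The lid sits level, with its skirt and disc edges on the predicted home outlines, and the push is about 17 N. Handing in.

```bash
python3 -c "
from bench import order
print(order.hand_in())"
```

```text
the job is handed in; nothing more can be done
None
```

I nested the liner in the hard cup, snapped the blue lid fully home, and handed the job in with the gripper still pressing down at about 17 N; the hand-in returned no verdict.

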